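Set a plank on the saw rest, slide it out to the gauge and hold it

TASK

Get the loose plank ready for me to saw to length: lay it flat along the middle of the narrow saw rest, more or less balanced and well short of the gauge, and let go of it there. Then take it again and slide it outward along the rest until its overhanging end is level with the gauge's pointer blade, and finish still holding it, because it would tip by then: it must still lie flat and in line on the rest, kept by your grip alone, with the gauge, the bell and the tape roll left alone.

Things in the scene. Friction and masses are not known exactly. Their poses are not given: they have to be found in the camera images.
- plank: plain pale wooden plank, 220 long x 44 wide x 14 mm thick, about 0.14 kg, loose, at first lying flat on the desk. Origin: centre of its underside; x along its length, y across it, z up. Both ends are alike: either may point outward
- plank_end_a (a point): centre of the plank's end face at its own x = +110 mm, 7 mm above the underside
- plank_end_b (a point): centre of the plank's end face at its own x = -110 mm, 7 mm above the underside
- saw_rest: fixed wooden rest: narrow level beam 100 x 30 mm (x +-50, y +-15 mm), top 70 mm above the desk, foot 62 mm wide, 12 mm high. Origin: on the desk under the beam's centre; x along the beam, OUTWARD (towards the gauge), y left, z up. A flat rail 18 x 5 mm lies on the desk at y = -58, x = -30 to 230 mm. The plank is wider than the beam: fingers can straddle both
- rest_top (a point): centre of the rest's top face, 70 mm above the desk, axes as the rest's
- rest_outer_edge (a point): middle of the top's outer edge, at the rest's x = +50 mm, 70 mm above the desk
- gauge: fixed gauge on the rail beyond the rest: dark carriage, thin post (y = -58 mm, 94 mm high) with an upright steel blade 3 mm thick that points at the plank's path, at heights 65 to 91 mm. Origin: on the desk on the rest's centre line, level with the blade; axes parallel to the rest's. The blade is 125 to 155 mm beyond the rest's outer edge, different every time
- gauge_mark (a point): tip of the gauge's blade, mid-thickness: 35 mm to the right (y = -35 mm) of the rest's centre line, 77 mm above the desk; axes parallel to the rest's. The plank's outer end face must come level with it along x. A plank on the rest's centre line passes 13 mm beside it
- desk_bell: small wooden hand bell, 44 mm across, 41 mm high, a bystander; origin: centre of its underside
- orange_tape: roll of orange tape lying flat, 100 mm across, 50 mm high, a bystander; origin: centre of its underside

How it is judged:
By the outcome, as a careful person would: the job done as asked, in the order asked, and still so for the second after the job is handed in, while the arm keeps its last pose, push and grip.
It also fails if it takes over 54 s, if anything falls off the work surface, if the arm or the gripper's body presses on something with over 40 N, if the wrist force passes 120 N, or if a joint passes its speed limit or range.

ROBOT

A 6-joint arm with a two-finger parallel gripper is mounted at the origin on a cart in front of the work surface, level with it; the furniture and walls round the work are solid. World frame = base frame: x ahead of the robot, y to its left, z up, the work surface at z = 0. Lengths are in mm, angles in rad, forces in N, time in s.
With the tool pointing down it reaches from about 275 to 750 mm from the base axis. Payload 10.2 kg.
Tool frame: the origin (TCP) lies at the very end of the fingers, on their centre line; the grasp point (between the pads) lies 19 mm behind it (ctrl.tcp_to_grasp is the distance from the TCP to the grasp point, in mm); z points along the fingers, x is the direction in which the jaws open and shut, and the axes are right-handed (so a half turn about z gives the same grasp; the last joint's range is limited). The gripper opens to 85 mm and grips with 20 to 120 N. Pads are 22 mm wide; open, the fingers measure 114 mm over their backs; the gripper's body (76 mm by 85 mm) begins 54 mm behind the grasp point. The pads swing forward as they close: fully open they stand 13 mm farther back than shut.
Start: joints at [0.903, 0.313, 1.498, -0, 1.331, -0.223], TCP at [225.909, 473.916, 231.294] pointing down, gripper open.
Joint ranges: [-2.94, 2.94], [-0.97, 2.17], [0.19, 2.56], [-1.23, 4.37], [0.02, 3.11], [-2.88, 2.88]. Speed limits (rad/s): [2.39, 2.39, 3.01, 3.14, 3.14, 3.14].

INTERFACE

Orientations are given as a unit quaternion [w, x, y, z].
In Python, from rig import monitor, vision, order, ctrl gives the robot as it stands. The module is installed in compiled form; this text tells all that it offers.
- The arm moves only by the shell command python3 -m pendant 'ROWS' [FORCE]. ROWS is JSON, a list that holds one entry, the list of rows, each a list of 5 numbers: the closure, from -1 (fully open) to 1 (shut), then the shift along the world's x, y, z in m, then the turn about the world's z in degrees. In form: [[[fingers, dx, dy, dz, spin], ...]]. A call has 1 to 20 rows; each row is the pose to reach, as a shift and turn from the pose commanded when the call began; what a row does not reach only later rows make up. A row lasts 1/10 s, in which the tool goes at most 50 mm and 8.59 degrees, less where a joint would pass 70% of its speed; a pose out of reach is approached as far as the arm can. A call with a gripper value outside its range is refused whole. The fingers move at their own pace and stop on an object; FORCE is the grip in N (left out, the last holds). Time passes only in rows, so rows that repeat a pose let the fingers close. It gives the time, the measured TCP pose, the force and the opening at its end, in the units of the state.
- monitor.sense(): the state, without advancing time (a new reading comes with each control period).
- vision.capture(name): name is "scene" or "top" or "wrist"; returns (picture, depth): 480x640x3 uint8, red, green, blue; 480x640 float32, mm along the optical axis (not along the pixel's ray), 0 where there is no reading.
- vision.camera_info(name): a dict with "fov_y" (degrees; the focal length in pixels is half the picture's height over the tangent of half this angle, whatever the lens; pixels are square), "cx", "cy" (the principal point, pixels), "R" (3x3) and "t" (3): a world point X has camera coordinates R X + t; the wrist camera has in their place "hand_eye" (4x4, takes a point from camera to tool coordinates, whose origin is the TCP and whose axes are the tool frame's). Camera axes: x right, y down, z forward; pixel columns grow to the right and rows downward; lengths in mm; the calibration is good to about 2 mm. The wrist camera is an equidistant fisheye: a pixel r from the principal point sees the ray r / f radians off the axis. A picture is of the moment at which its call begins: read the wrist's pose just before it. camera_info takes no time and is no camera call.
- order.finish_job(): hands the job in, once; it reports no verdict.
The state is a dict: "time_s": time; "joints": joint angles; "dq": joint speeds; "tau": joint torques, N m; "eef_pos": TCP position; "ee_rot": TCP orientation; "force": force on the tool from outside, world axes, zero at the start; "wrist_torque": the same for the moment, N m; "grip_width": opening from 0.0 (shut) to 1.0 (fully open).
Only numpy, scipy, OpenCV 4.12 (cv2) and the standard library are available. Lean on these libraries where they do the work, as an engineer would, in place of code of your own. Each camera call takes 0.05 s, during which the arm holds its last target.

## Working session

There is one attempt and no reset: what is moved stays moved. The work goes in short steps, Python scripts to look and compute and a shell command to move; the robot and the scene stay as the last step left them, time stands still between calls to the robot, and variables do not carry over. Pictures are saved under pics/ and viewed, and the job is handed in when it is done.

```bash
mkdir -p pics; cat > h.py <<'E'
import numpy as np,cv2
from rig import monitor,vision,order,ctrl
def cap(n,fn):
    s=monitor.sense(); p,d=vision.capture(n); cv2.imwrite('pics/'+fn+'.png',p[:,:,::-1]); np.savez('pics/'+fn+'.npz',p=p,d=d,pos=s['eef_pos'],rot=s['ee_rot']); return p,d
def K(n):
    i=vision.camera_info(n); f=240/np.tan(np.radians(i['fov_y'])/2); return i,f
def pts(n,d):
    i,f=K(n); v,u=np.mgrid[:480,:640]; 
    c=np.stack([(u-i['cx'])/f*d,(v-i['cy'])/f*d,d],-1); return (c-np.array(i['t']))@np.array(i['R'])
def plane(n,uv,z):
    i,f=K(n); R=np.array(i['R']);o=-R.T@np.array(i['t']); uv=np.atleast_2d(uv).astype(float)
    r=np.c_[(uv[:,0]-i['cx'])/f,(uv[:,1]-i['cy'])/f,np.ones(len(uv))]@R
    return o+r*((z-o[2])/r[:,2])[:,None]
E
python3 - <<'E'
from h import *
for n in('scene','top','wrist'): cap(n,n+'0'); i=vision.camera_info(n);print(n,{k:np.round(v,3).tolist() for k,v in i.items()})
print(monitor.sense())
E
```

```text
scene {'fov_y': 56.393, 'cx': 323.442, 'cy': 238.724, 'R': [[0.547, -0.837, -0.013], [-0.473, -0.296, -0.83], [0.69, 0.46, -0.558]], 't': [-96.808, 373.867, 527.004]}
top {'fov_y': 51.695, 'cx': 326.901, 'cy': 236.243, 'R': [[-0.01, -1.0, 0.009], [-0.993, 0.009, -0.121], [0.121, -0.01, -0.993]], 't': [211.117, 481.648, 902.047]}
wrist {'fov_y': 65.706, 'cx': 319.715, 'cy': 241.66, 'hand_eye': [[1.0, 0.0, -0.0, 0.09], [0.0, 0.957, 0.29, -74.366], [0.0, -0.29, 0.957, -142.515], [0.0, 0.0, 0.0, 1.0]]}
{'time_s': 0.15, 'joints': array([ 9.02596041e-01,  3.13311840e-01,  1.49822872e+00, -7.62662168e-06,
        1.33099438e+00, -2.23422604e-01]), 'dq': array([-0.00096123, -0.00183434, -0.00392917,  0.00189672,  0.00206931,
        0.00111286]), 'tau': array([ 1.15150717e-03, -4.12366676e+01, -2.59796637e+01, -2.04331291e-04,
        3.14111516e-03, -1.34309097e-07]), 'eef_pos': array([225.79339233, 473.76385396, 230.88420928]), 'ee_rot': array([ 1.60428688e-04,  8.45652188e-01,  5.33734161e-01, -4.43003182e-04]), 'force': array([ 0.36754939, -0.85843494, -0.47306445]), 'wrist_torque': array([-0.03529948,  0.00747185,  0.00844734]), 'grip_width': 1.0007863553895437}
```

View pics/scene0.png

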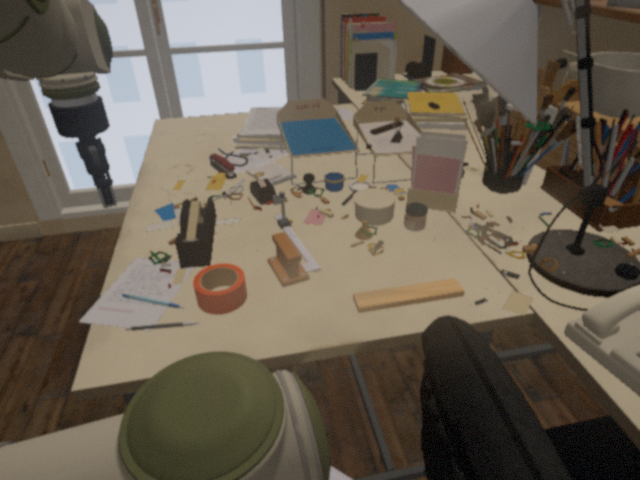

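View pics/top0.png

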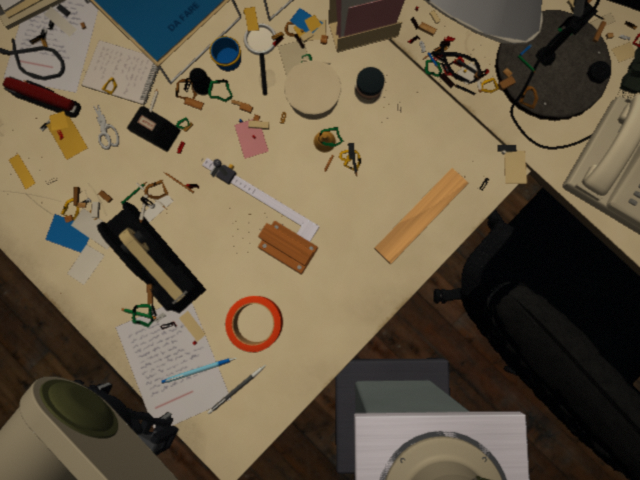

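View pics/wrist0.png

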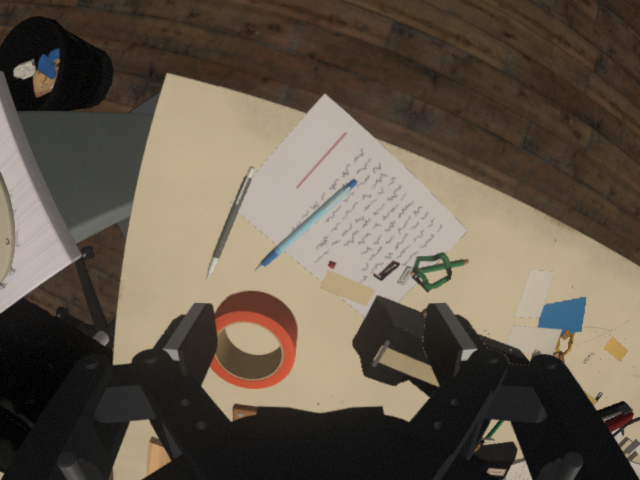

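The top view shows the plank from about (465,178) to (387,254). The rest is at (287,247), the white rail runs from (312,230) to (205,162) with the gauge near (222,170), the bell is at (326,140) and the tape at (254,324).

```bash
python3 - <<'E'
from h import *
z=np.load('pics/top0.npz');p=z['p'];d=z['d'];P=pts('top',d)
X=P[...,0];Y=P[...,1];Z=P[...,2]
print('desk z',np.median(Z[260:300,330:360]))
def rect(m,zz,name):
    n,l,st,c=cv2.connectedComponentsWithStats(m.astype(np.uint8))
    k=1+np.argmax(st[1:,4]); ys,xs=np.where(l==k)
    w=plane('top',np.c_[xs,ys],zz)[:,:2]
    r=cv2.minAreaRect(w.astype(np.float32)); print(name,st[k],np.round(r[0],1),np.round(r[1],1),round(r[2],2),'box',cv2.boxPoints(r).round(1).tolist(),'meanZ',np.median(Z[ys,xs]))
    return l==k
hsv=cv2.cvtColor(p,cv2.COLOR_RGB2HSV)
for q in [(425,215),(287,245),(275,258),(222,170),(345,270)]: print(q,hsv[q[1],q[0]],P[q[1],q[0]].round(1))
roi=np.zeros((480,640),bool);roi[165:270,370:475]=1
rect(roi&(Z>8)&(Z<22),14,'plank depth')
rect(roi&(hsv[...,1]>110),14,'plank colour')
roi=np.zeros((480,640),bool);roi[215:280,250:325]=1
rect(roi&(Z>62)&(Z<80),70,'rest top')
rect(roi&(Z>6)&(Z<20),12,'foot')
i,f=K('top')
big=cv2.resize(p[140:290,190:330],None,fx=5,fy=4*1.25*.8,interpolation=cv2.INTER_CUBIC)
cv2.imwrite('pics/z1.png',cv2.resize(p[140:285,185:330],None,fx=4,fy=4,interpolation=cv2.INTER_CUBIC)[:,:,::-1])
m=np.zeros((480,640),bool);m[140:200,190:250]=1
m&=(Z>55)
ys,xs=np.where(m);print('gauge hi',len(xs));print(np.c_[xs,ys,P[m].round(0)][:60])
E
```

```text
desk z -0.32828872876879667
(425, 215) [ 16 153 168] [524.9  17.2  13.3]
(287, 245) [ 13 192 126] [463.3 278.2  71.9]
(275, 258) [ 16 125 110] [445.  305.3  11.1]
(222, 170) [30 28 36] [605.5 399.3  55.8]
(345, 270) [ 19  86 164] [4.215e+02 1.720e+02 3.000e-01]
plank depth [ 374  168   94   96 2573] [524.8  25. ] [ 44.  220.1] 45.17 box [[431.29998779296875, 87.0], [587.4000244140625, -68.0999984741211], [618.4000244140625, -37.0], [462.29998779296875, 118.19999694824219]] meanZ 13.842217789729707
plank colour [ 375  168   93   96 2656] [525.4  24.4] [ 44.9 221.8] 45.24 box [[430.79998779296875, 86.5], [588.2999877929688, -69.5999984741211], [619.9000244140625, -37.79999923706055], [462.3999938964844, 118.4000015258789]] meanZ 13.805633526695999
rest top [258 223  55  43 937] [465.4 282.2] [100.1  30.2] 57.97 box [[426.1000061035156, 247.6999969482422], [451.70001220703125, 231.6999969482422], [504.79998779296875, 316.6000061035156], [479.20001220703125, 332.6000061035156]] meanZ 69.67337722725335
foot [ 257  220   61   55 1069] [479.6 273.3] [99.9 95.3] 57.96 box [[412.7000122070312
[... 1140 characters left out ...]
 [218. 163. 609. 399.  91.]
 [219. 163. 608. 397.  95.]
 [220. 163. 608. 395.  94.]
 [208. 164. 371. 216. 952.]
 [213. 164. 606. 408.  94.]
 [214. 164. 607. 406.  94.]
 [215. 164. 606. 403.  97.]
 [216. 164. 606. 402.  96.]
 [217. 164. 607. 401.  93.]
 [218. 164. 607. 399.  93.]
 [219. 164. 606. 397.  95.]
 [220. 164. 607. 396.  91.]
 [191. 165. 371. 216. 952.]
 [214. 165. 604. 405.  97.]
 [215. 165. 604. 404.  95.]
 [216. 165. 604. 402.  95.]
 [217. 165. 605. 401.  92.]
 [218. 165. 605. 399.  92.]
 [219. 165. 606. 398.  91.]
 [220. 165. 606. 396.  88.]
 [221. 165. 611. 398.  70.]
 [214. 166. 604. 407.  89.]
 [215. 166. 604. 405.  91.]
 [216. 166. 603. 402.  94.]
 [217. 166. 603. 401.  93.]]
```

View pics/z1.png

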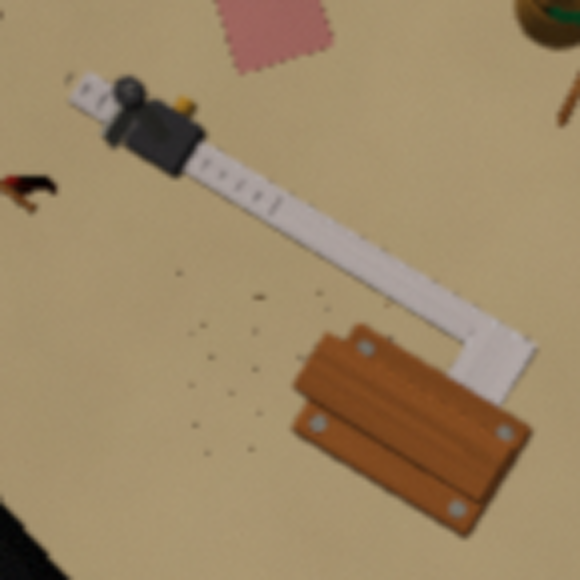

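```bash
cat >> h.py <<'E'
RC=np.array([465.4,282.2]);TH=np.radians(57.97);EX=np.array([np.cos(TH),np.sin(TH)]);EY=np.array([-EX[1],EX[0]])
def rest(w): w=np.asarray(w)[...,:2]-RC; return np.stack([w@EX,w@EY],-1)
E
python3 - <<'E'
from h import *
z=np.load('pics/top0.npz');p=z['p'];d=z['d'];P=pts('top',d)
r=rest(P);Z=P[...,2]
m=(Z>60)&(Z<105)&(abs(r[...,1]+45)<25)&(r[...,0]>120)&(r[...,0]<230)
ys,xs=np.where(m)
o=np.argsort(-r[m][:,1])[::-1]
print(np.c_[xs,ys,r[m].round(1),Z[m].round(0)][o][::2])
zs=np.load('pics/scene0.npz');p=zs['p'];d=zs['d'];P=pts('scene',d);r=rest(P);Z=P[...,2]
m=(Z>55)&(Z<105)&(abs(r[...,1]+45)<25)&(r[...,0]>120)&(r[...,0]<230)
ys,xs=np.where(m);print(len(xs));print(np.c_[xs,ys,r[m].round(1),Z[m].round(0)][::3])
print('plank',rest([524.8,25]))
for n,uv,zz in(('bell',(326,140),30),('tape',(254,324),50)): w=plane('top',uv,zz);print(n,w,rest(w))
cv2.imwrite('pics/z2.png',cv2.resize(p[180:290,235:335],None,fx=5,fy=5,interpolation=cv2.INTER_CUBIC)[:,:,::-1])
E
```

```text
[[219.  160.  177.  -65.1  91. ]
 [218.  160.  177.7 -63.9  94. ]
 [219.  161.  175.7 -63.5  92. ]
 [217.  160.  179.4 -63.   93. ]
 [218.  161.  176.4 -62.3  94. ]
 [222.  166.  175.4 -62.1  63. ]
 [219.  162.  174.1 -61.7  94. ]
 [220.  163.  171.7 -61.2  94. ]
 [218.  162.  175.3 -60.7  95. ]
 [222.  167.  174.2 -60.5  64. ]
 [219.  163.  172.7 -60.   95. ]
 [217.  162.  177.4 -60.   93. ]
 [218.  163.  175.5 -59.6  91. ]
 [222.  168.  174.  -59.2  61. ]
 [221.  167.  173.9 -58.8  70. ]
 [214.  161.  182.7 -58.7  94. ]
 [217.  163.  176.  -58.3  94. ]
 [218.  164.  174.  -57.9  93. ]
 [221.  168.  173.9 -57.6  66. ]
 [219.  165.  172.2 -57.5  91. ]
 [220.  167.  174.  -57.3  74. ]
 [214.  162.  180.1 -56.5  99. ]
 [218.  165.  173.2 -56.4  92. ]
 [220.  168.  174.2 -56.2  70. ]
 [219.  166.  171.3 -56.1  90. ]
 [219.  167.  173.8 -55.8  80. ]
 [217.  165.  174.7 -55.5  92. ]
 [220.  169.  174.4 -55.1  66. ]
 [215.  164.  177.2 -54.6  97. ]
 [216.  165.  175.4 -54.3  95. ]
 [219.  169.  176.1 -54.2  66. ]
 [214.  164.  179.7 -54.   94. ]
 [215.  165.  176.8 -53.3  95. ]
 [213.  164
[... 2095 characters left out ...]
0.5  72. ]
 [282.  201.  175.4 -57.1  72. ]
 [275.  202.  178.4 -40.1  72. ]
 [278.  202.  180.6 -48.4  69. ]
 [281.  202.  176.8 -54.8  69. ]
 [274.  203.  177.6 -37.1  70. ]
 [277.  203.  177.2 -44.6  69. ]
 [280.  203.  175.5 -51.7  68. ]
 [283.  203.  177.  -59.8  65. ]
 [275.  204.  175.5 -38.8  68. ]
 [281.  204.  177.8 -54.8  63. ]
 [284.  204.  173.9 -61.1  64. ]
 [283.  205.  176.  -59.1  60. ]
 [282.  206.  176.8 -56.6  58. ]
 [281.  207.  175.8 -53.5  56. ]
 [284.  207.  174.2 -60.7  55. ]]
plank [-186.54300064 -186.76699096]
bell [[669.66178884 206.21523031  30.        ]] [[  43.91529447 -213.46664966]]
tape [[323.77285842 338.94668898  50.        ]] [[-27.00565832 150.16367191]]
```

View pics/z2.png

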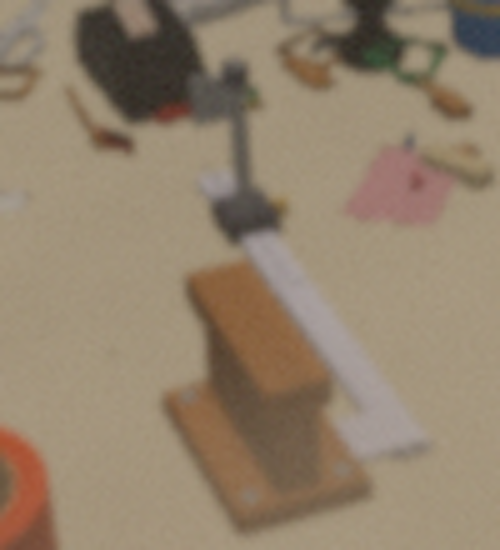

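```bash
python3 -m pendant '[[[-1,0.15,-0.225,0,-10],[-1,0.299,-0.449,0,-19.3],[-1,0.299,-0.449,0,-19.3],[-1,0.299,-0.449,0,-19.3],[-1,0.299,-0.449,0,-19.3],[-1,0.299,-0.449,0,-19.3],[-1,0.299,-0.449,0,-19.3],[-1,0.299,-0.449,0,-19.3],[-1,0.299,-0.449,0,-19.3],[-1,0.299,-0.449,0,-19.3],[-1,0.299,-0.449,0,-19.3],[-1,0.299,-0.449,0,-19.3],[-1,0.299,-0.449,-0.05,-19.3],[-1,0.299,-0.449,-0.1,-19.3],[-1,0.299,-0.449,-0.131,-19.3],[-1,0.299,-0.449,-0.131,-19.3],[-1,0.299,-0.449,-0.131,-19.3]]]' 40
python3 - <<'E'
from h import *
cap('wrist','w1');cap('top','t1')
E
```

```text
time_s: 1.85
eef_pos: [525.2, 25.3, 101.4]
ee_rot: [0.0, 0.923, 0.385, 0.0]
force: [-0.3, -0.2, 1.0]
grip_width: 1.0
```

View pics/w1.png

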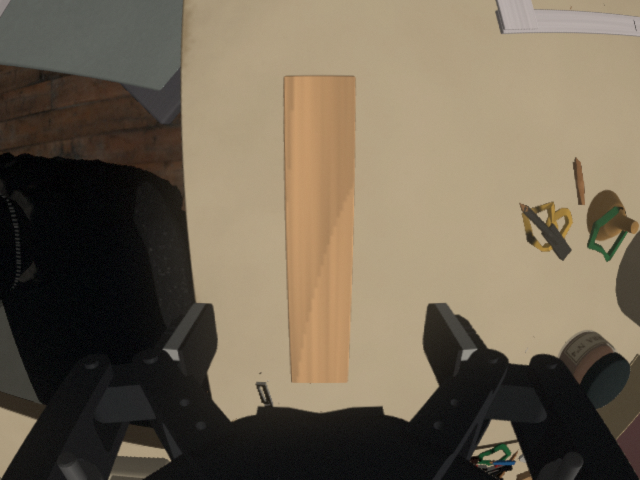

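View pics/t1.png

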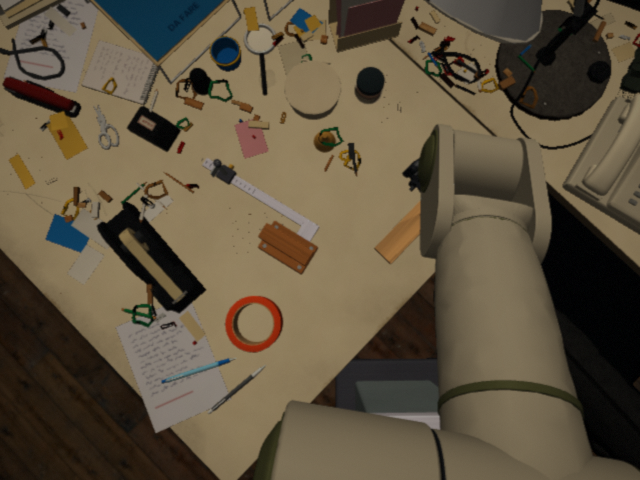

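The wrist view shows the plank centred between the fingers and upright at u≈320. Next I go down and grip.

```bash
python3 -m pendant '[[[-1,0,0,-0.03,0],[-1,0,0,-0.06,0],[-1,0,0,-0.08,0],[-1,0,0,-0.09,0],[-1,0,0,-0.097,0],[-1,0,0,-0.097,0],[-1,0,0,-0.097,0],[1,0,0,-0.097,0],[1,0,0,-0.097,0],[1,0,0,-0.097,0],[1,0,0,-0.097,0],[1,0,0,-0.097,0],[1,0,0,-0.097,0],[1,0,0,-0.097,0],[1,0,0,-0.097,0]]]' 50
```

```text
time_s: 3.45
eef_pos: [525.2, 24.9, 3.9]
ee_rot: [0.0, 0.923, 0.384, 0.0]
force: [-1.0, -0.2, 5.3]
grip_width: 0.498
```

```bash
python3 -m pendant '[[[1,0,0,0.02,0],[1,0,0,0.05,0],[1,0,0,0.08,0],[1,0,0,0.11,0],[1,0,0,0.14,0],[1,0,0,0.15,0],[1,0,0,0.15,0],[1,0,0,0.15,0]]]'
python3 - <<'E'
from h import *
cap('wrist','w2')
E
```

```text
time_s: 4.25
eef_pos: [524.2, 25.0, 151.7]
ee_rot: [-0.001, 0.923, 0.384, -0.001]
force: [-0.4, -0.9, -1.7]
grip_width: 0.495
```

View pics/w2.png

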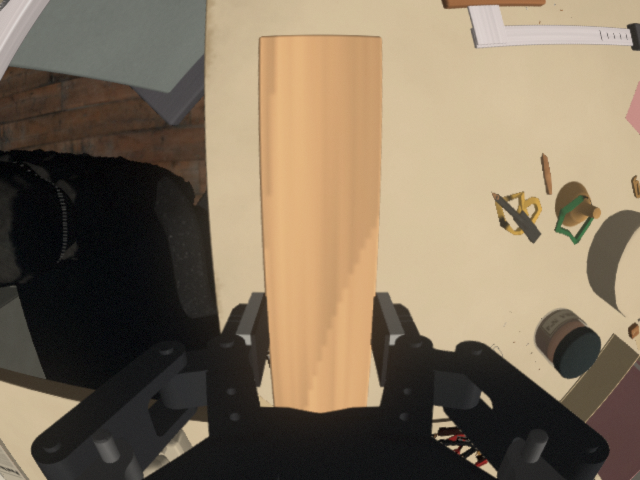

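```bash
python3 -m pendant '[[[1,-0.01,0.04,0.01,-8],[1,-0.02,0.07,0.02,-16],[1,-0.025,0.1,0.02,-24],[1,-0.03,0.13,0.02,-32],[1,-0.036,0.155,0.02,-40],[1,-0.042,0.18,0.02,-48],[1,-0.047,0.205,0.02,-56],[1,-0.053,0.23,0.02,-64],[1,-0.057,0.25,0.02,-72],[1,-0.0595,0.2573,0.02,-77.2],[1,-0.0595,0.2573,0.02,-77.2],[1,-0.0595,0.2573,0,-77.2],[1,-0.0595,0.2573,-0.03,-77.2],[1,-0.0595,0.2573,-0.05,-77.2],[1,-0.0595,0.2573,-0.06,-77.2],[1,-0.0595,0.2573,-0.06,-77.2],[1,-0.0595,0.2573,-0.06,-77.2],[1,-0.0595,0.2573,-0.06,-77.2]]]'
python3 - <<'E'
from h import *
cap('wrist','w3');cap('top','t3');cap('scene','s3')
E
```

```text
time_s: 6.1
eef_pos: [466.0, 282.3, 94.3]
ee_rot: [-0.001, 0.961, -0.275, 0.001]
force: [-0.2, 0.3, -1.4]
grip_width: 0.498
```

View pics/w3.png

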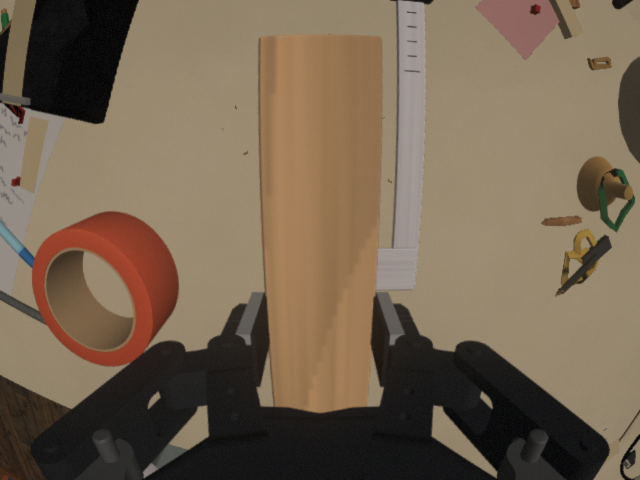

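View pics/t3.png

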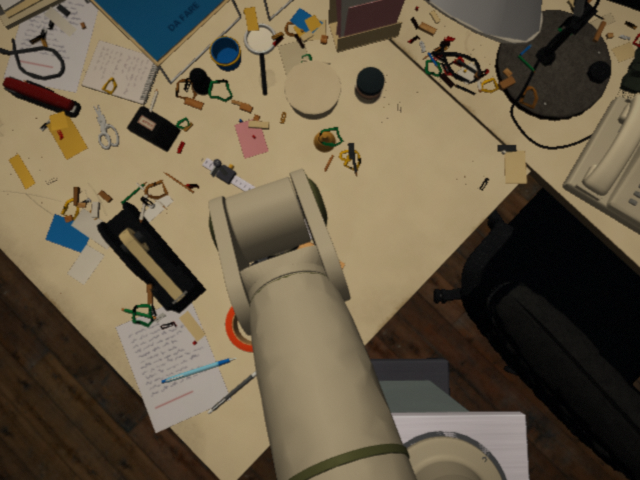

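View pics/s3.png

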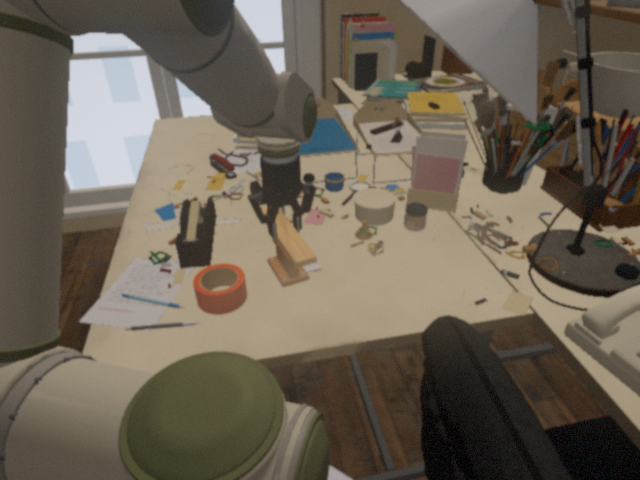

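The wrist view shows the plank held straight and parallel to the white rail, with its outer end at v≈37. It hovers about 20 mm above the rest, so I lower it now.

```bash
python3 -m pendant '[[[1,0,0,-0.01,0],[1,0,0,-0.015,0],[1,0,0,-0.018,0],[1,0,0,-0.0195,0],[1,0,0,-0.0195,0],[1,0,0,-0.0195,0],[1,0,0,-0.0195,0]]]'
```

```text
time_s: 6.95
eef_pos: [465.4, 282.2, 74.0]
ee_rot: [-0.0, 0.961, -0.276, 0.0]
force: [-1.9, -1.2, 2.3]
grip_width: 0.496
```

```bash
python3 -m pendant '[[[0.0,0,0,-0.0005,0],[-0.2,0,0,-0.0005,0],[-0.4,0,0,-0.0005,0],[-0.6,0,0,-0.0005,0],[-1,0,0,-0.0005,0],[-1,0,0,-0.0005,0],[-1,0,0,-0.0005,0],[-1,0,0,-0.0005,0],[-1,0,0,0.03,0],[-1,0,0,0.07,0],[-1,0,0,0.1,0],[-1,0,0,0.1,0],[-1,0,0,0.1,0],[-1,0,0,0.1,0]]]'
python3 - <<'E'
from h import *
cap('wrist','w4');cap('scene','s4')
E
```

```text
time_s: 8.35
eef_pos: [464.9, 282.0, 172.5]
ee_rot: [0.001, 0.961, -0.276, -0.001]
force: [0.3, 0.4, -0.0]
grip_width: 0.999
```

View pics/w4.png

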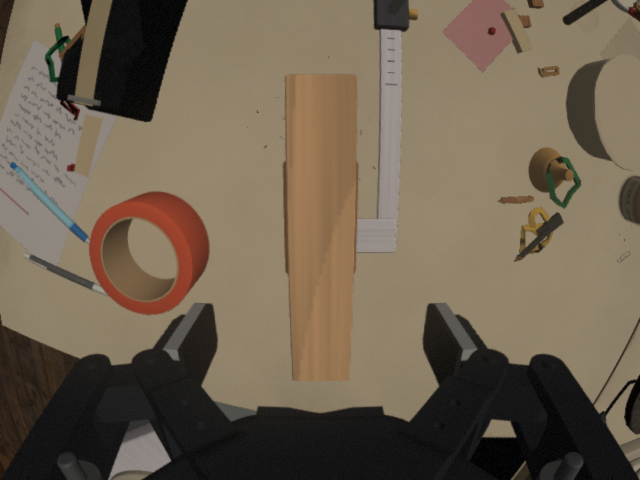

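View pics/s4.png

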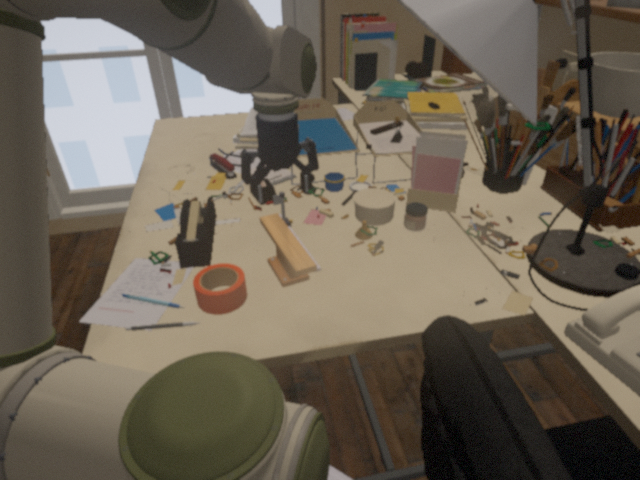

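The plank rests flat and free on the rest. In the wrist view its long edges are at u≈290 and 353, with matching foot slivers on both sides. I measure its pose next.

```bash
cat >> h.py <<'E'
from scipy.spatial.transform import Rotation
def wpts(fn):
    z=np.load('pics/'+fn+'.npz');d=z['d'];i,f=K('wrist');v,u=np.mgrid[:480,:640].astype(float)
    x=u-i['cx'];y=v-i['cy'];r=np.hypot(x,y)+1e-9;t=r/f
    ray=np.stack([np.sin(t)*x/r,np.sin(t)*y/r,np.cos(t)],-1)
    H=np.array(i['hand_eye']);q=z['rot'];R=Rotation.from_quat([q[1],q[2],q[3],q[0]]).as_matrix()
    c=ray/ray[...,2:]*d[...,None]
    w=(c@H[:3,:3].T+H[:3,3])@R.T+z['pos']
    o=R@H[:3,3]+z['pos'];rw=ray@H[:3,:3].T@R.T
    return z['p'],w,o,rw
def onplane(o,rw,zz): return o+rw*((zz-o[2])/rw[...,2])[...,None]
E
python3 - <<'E'
from h import *
p,w,o,rw=wpts('w4');Z=w[...,2];r=rest(w)
m=(Z>76)&(Z<92)&(abs(r[...,1])<40)
m[300:]&=True
n,l,st,c=cv2.connectedComponentsWithStats(m.astype(np.uint8));k=1+np.argmax(st[1:,4]);m=l==k
print(st[k],'Z',np.percentile(Z[m],[5,50,95]))
A=np.c_[r[m],np.ones(m.sum())];print('slope',np.linalg.lstsq(A,Z[m],rcond=None)[0])
q=rest(onplane(o,rw,84))[m];b=cv2.minAreaRect(q.astype(np.float32));print(b)
m=(Z>-5)&(Z<3)
print('desk',np.median(Z[m]))
m=(Z>9)&(Z<15)&(abs(r[...,0])<45)&(abs(r[...,1])<40);print('foot y',np.percentile(r[m][:,1],[1,25,75,99]),m.sum())
E
```

```text
[  285    75    72   306 20329] Z [82.82507875 83.91842227 85.0061046 ]
slope [-1.62275599e-04 -1.06156862e-03  8.39233033e+01]
((0.29846954345703125, 0.4090156555175781), (218.2576141357422, 44.3521728515625), 0.08251738548278809)
desk -0.09978189009854077
foot y [-36.64675112 -29.00675684  30.46234194  31.60259338] 472
```

```bash
python3 -m pendant '[[[-1,0,0,-0.04,0],[-1,0,0,-0.07,0],[-1,0,0,-0.09,0],[-1,0,0,-0.1,0],[-1,0,0,-0.106,0],[-1,0,0,-0.106,0],[-1,0,0,-0.106,0],[1,0,0,-0.106,0],[1,0,0,-0.106,0],[1,0,0,-0.106,0],[1,0,0,-0.106,0],[1,0,0,-0.106,0],[1,0,0,-0.106,0],[1,0,0,-0.106,0],[1,0,0,-0.106,0]]]' 50
```

```text
time_s: 9.95
eef_pos: [465.7, 282.3, 68.4]
ee_rot: [-0.0, 0.961, -0.275, 0.0]
force: [-1.2, -0.2, 5.6]
grip_width: 0.499
```

```bash
python3 -m pendant '[[[1,0.0026,0.0042,0,0],[1,0.0053,0.0085,0,0],[1,0.0080,0.0127,0,0],[1,0.0106,0.0170,0,0],[1,0.0133,0.0212,0,0],[1,0.0159,0.0254,0,0],[1,0.0186,0.0297,0,0],[1,0.0212,0.0339,0,0],[1,0.0239,0.0382,0,0],[1,0.0265,0.0424,0,0],[1,0.0292,0.0466,0,0],[1,0.0292,0.0466,0,0],[1,0.0292,0.0466,0,0],[1,0.0292,0.0466,0,0]]]'
python3 - <<'E'
from h import *
cap('wrist','w5');cap('scene','s5');cap('top','t5')
p=np.load('pics/s5.npz')['p'];cv2.imwrite('pics/s5z.png',cv2.resize(p[170:290,230:350],None,fx=4.8,fy=4.8,interpolation=cv2.INTER_CUBIC)[:,:,::-1])
E
```

```text
time_s: 11.35
eef_pos: [495.1, 329.1, 68.4]
ee_rot: [-0.001, 0.961, -0.276, 0.001]
force: [0.2, -0.1, 5.3]
grip_width: 0.496
```

View pics/w5.png

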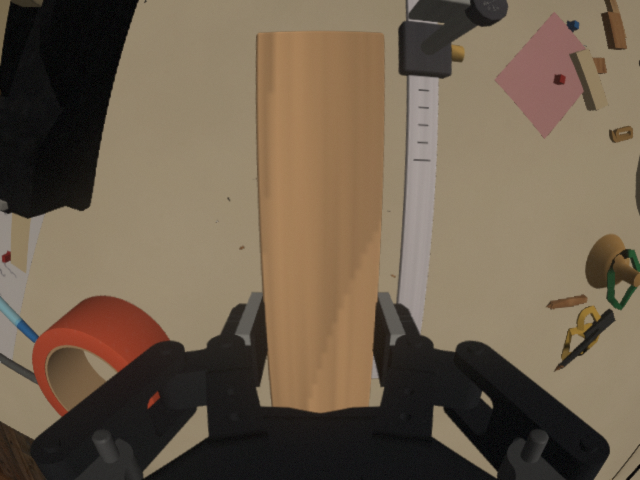

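View pics/s5z.png

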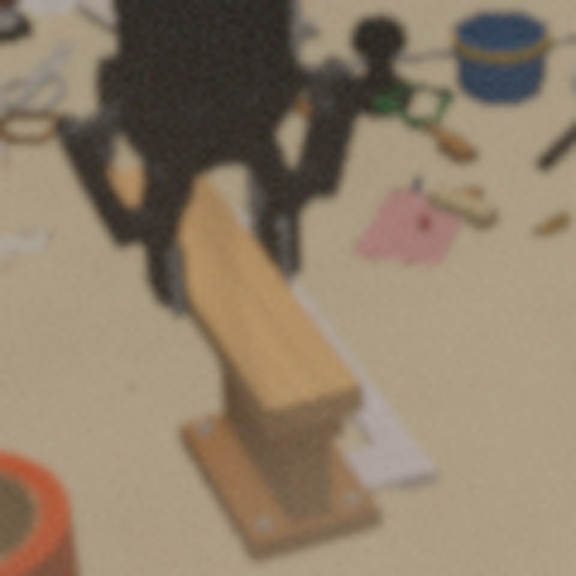

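```bash
cat > m.py <<'E'
from h import *
import sys
fn=sys.argv[1]
p,w,o,rw=wpts(fn);Z=w[...,2];r=rest(w)
# outer end of plank top edge via colour+depth columns
m=(Z>76)&(Z<92)&(abs(r[...,1])<26)
q=rest(onplane(o,rw,84))
ends=[];
for u in range(275,370,5):
    v=np.where(m[:,u])[0]; ends.append(q[v[0],u]+(q[v[0]-1,u]-q[v[0],u])/2 if v[0]>0 else q[v[0],u]*np.nan)
ends=np.array(ends);print('end x',np.nanmedian(ends[:,0]),'fit slope',np.polyfit(ends[:,1],ends[:,0],1), 'plankZ',np.median(Z[m]))
b=cv2.minAreaRect(q[m].astype(np.float32));print(b)
A=np.c_[r[m],np.ones(m.sum())];print('slope',np.linalg.lstsq(A,Z[m],rcond=None)[0])
g=(Z>66)&(Z<91)&(r[...,1]<-32)&(r[...,1]>-51)&(r[...,0]>160)
ys,xs=np.where(g);print('blade n',g.sum(),'rows',ys.min() if len(ys) else None)
if len(xs): print('x pct',np.percentile(r[g][:,0],[2,10,25,50,75,90,98]).round(1),'ymax',r[g][:,1].max(), 'zmax',Z[g].max())
cv2.imwrite('pics/'+fn+'z.png',cv2.resize(p[0:100,370:530],None,fx=5,fy=5,interpolation=cv2.INTER_NEAREST)[:,:,::-1])
E
python3 m.py w5; python3 - <<'E'
from h import *
p,w,o,rw=wpts('w5');r=rest(w)
for v in range(0,50,4): print(v,[tuple(np.r_[r[v,u],w[v,u,2]].round(0).astype(int)) for u in range(400,490,15)])
E
```

```text
end x 165.04044434384377 fit slope [-1.57196202e-03  1.65074436e+02] plankZ 83.82168016743893
((87.83570098876953, -0.06716537475585938), (154.60552978515625, 54.761474609375), 0.09006483107805252)
slope [-2.92470945e-03 -2.00704611e-03  8.41350975e+01]
blade n 1035 rows 0
x pct [176.3 176.6 176.7 176.9 177.2 177.5 178.6] ymax -34.032934680532605 zmax 90.99557058837094
0 [(np.int64(210), np.int64(-46), np.int64(0)), (np.int64(209), np.int64(-53), np.int64(5)), (np.int64(177), np.int64(-36), np.int64(90)), (np.int64(178), np.int64(-42), np.int64(90)), (np.int64(178), np.int64(-47), np.int64(91)), (np.int64(178), np.int64(-51), np.int64(95))]
4 [(np.int64(208), np.int64(-46), np.int64(0)), (np.int64(207), np.int64(-53), np.int64(5)), (np.int64(177), np.int64(-38), np.int64(86)), (np.int64(177), np.int64(-43), np.int64(87)), (np.int64(177), np.int64(-47), np.int64(90)), (np.int64(177), np.int64(-52), np.int64(93))]
8 [(np.int64(205), np.int64(-46), np.int64(-1)), (np.int64(178), np.int64(-35), np.int64(76)), (np.int64(177), np.int64(-39), np.int64(81)), (np.int64(176), np.int64(-44), np
[... 2188 characters left out ...]
t64(33)), (np.int64(174), np.int64(-56), np.int64(48)), (np.int64(189), np.int64(-82), np.int64(0)), (np.int64(190), np.int64(-92), np.int64(0))]
44 [(np.int64(181), np.int64(-44), np.int64(7)), (np.int64(179), np.int64(-50), np.int64(15)), (np.int64(176), np.int64(-54), np.int64(32)), (np.int64(174), np.int64(-58), np.int64(41)), (np.int64(186), np.int64(-82), np.int64(0)), (np.int64(187), np.int64(-91), np.int64(1))]
48 [(np.int64(178), np.int64(-44), np.int64(8)), (np.int64(177), np.int64(-50), np.int64(14)), (np.int64(175), np.int64(-55), np.int64(26)), (np.int64(179), np.int64(-67), np.int64(14)), (np.int64(181), np.int64(-77), np.int64(12)), (np.int64(185), np.int64(-92), np.int64(0))]
```

View pics/w5z.png

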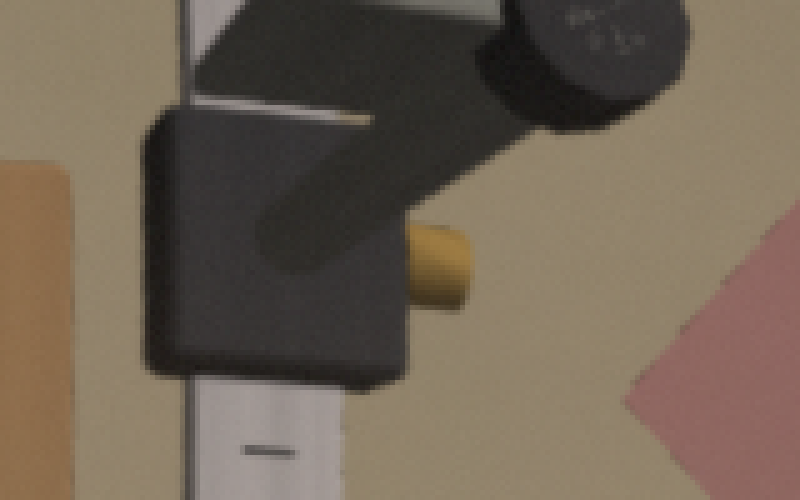

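```bash
python3 -m pendant '[[[1,0.0022,0.0035,0,0],[1,0.0044,0.0071,0,0],[1,0.0066,0.0106,0,0],[1,0.0066,0.0106,0,0],[1,0.0066,0.0106,0,0],[1,0.0066,0.0106,0,0]]]'
python3 - <<'E'
from h import *
cap('wrist','w6')
E
python3 m.py w6
```

```text
time_s: 12.1
eef_pos: [501.4, 339.4, 68.3]
ee_rot: [-0.0, 0.961, -0.275, 0.0]
force: [-0.4, 0.4, 6.0]
grip_width: 0.498
end x 176.96870775125274 fit slope [-1.52613936e-03  1.76934734e+02] plankZ 83.50770793331816
((99.81755828857422, 0.03656768798828125), (154.18096923828125, 54.63606643676758), 0.08739997446537018)
slope [-7.68023998e-03 -6.72845048e-04  8.43767548e+01]
blade n 1041 rows 24
x pct [176.5 176.7 176.8 177.  177.4 178.7 179.5] ymax -33.99588361174919 zmax 90.99422827717238
```

View pics/w6.png

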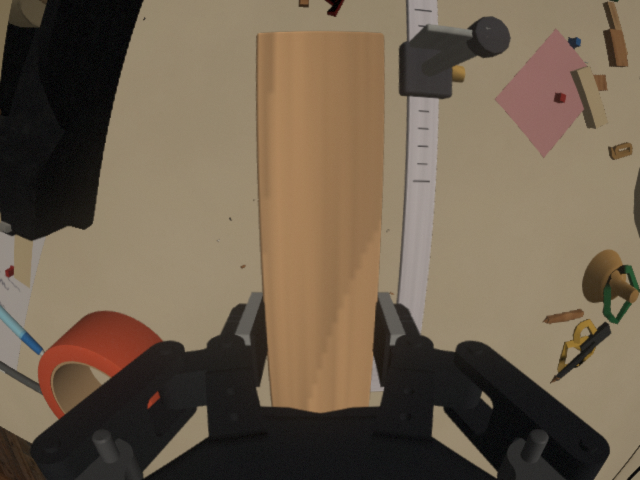

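View pics/w6z.png

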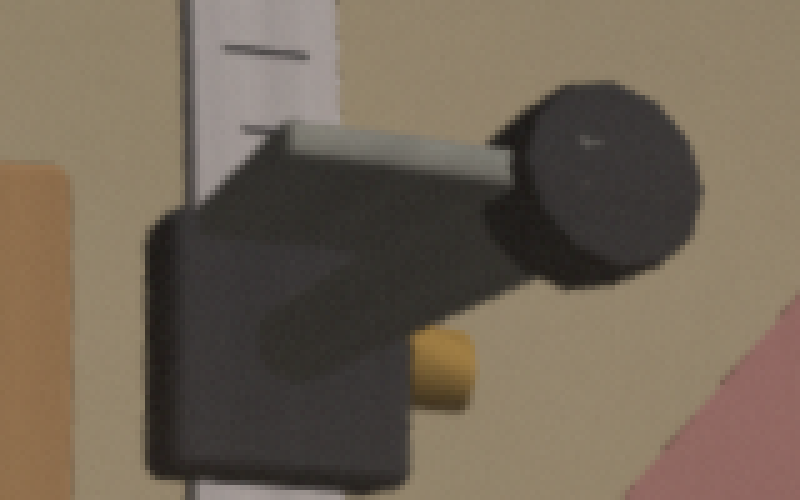

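```bash
cat > t.py <<'E'
from h import *
import sys
p,w,o,rw=wpts(sys.argv[1]);Z=w[...,2];r=rest(w)
m=(Z>74)&(Z<92)&(abs(r[...,1])<19)&(r[...,0]<175)&(r[...,0]>0)
m[270:]=False
x=r[m][:,0];z=Z[m]
print('slope deg',np.degrees(np.polyfit(x,z,1)[0]),[ (k,round(float(np.median(z[(x>k)&(x<k+10)])),2)) for k in range(60,175,20) if ((x>k)&(x<k+10)).sum()>20])
D=(Z<3)&(Z>-4)&(r[...,0]>60)&(r[...,0]<260);A=np.c_[r[D],np.ones(D.sum())];print('desk slope deg',np.degrees(np.linalg.lstsq(A,Z[D],rcond=None)[0][:2]),np.median(Z[D]))
E
for f in w4 w5 w6; do python3 t.py $f; done
python3 - <<'E'
from h import *
p,w,o,rw=wpts('w6');q=rest(onplane(o,rw,91))
for u,v in((428,24.4),(428,31),(450,27),(450,33.5)): print(u,v,q[int(round(v)),u])
E
```

```text
slope deg -0.0090377807518481 [(60, 83.97), (80, 83.98), (100, 83.82)]
desk slope deg [ 0.03121457 -0.00663274] -0.02509747668034379
slope deg -0.13128032096036824 [(80, 83.86), (100, 83.8), (120, 83.79), (140, 83.72), (160, 83.66)]
desk slope deg [ 0.08036213 -0.06863894] -0.08718733967283754
slope deg -0.3833532993915258 [(100, 83.57), (120, 83.42), (140, 83.29), (160, 83.13)]
desk slope deg [ 0.04923678 -0.06860019] -0.09051841602411059
428 24.4 [179.47329662 -34.9972796 ]
428 31 [176.94424105 -34.93178643]
450 27 [179.36461767 -42.72273025]
450 33.5 [176.80971931 -42.64470793]
```

The plank has tilted about 0.4° outward because the tool presses down past the beam's edge. I ease the press and check again.

```bash
python3 -m pendant '[[[1,0,0,0.0003,0],[1,0,0,0.0006,0],[1,0,0,0.0006,0],[1,0,0,0.0006,0],[1,0,0,0.0006,0]]]'
python3 - <<'E'
from h import *
cap('wrist','w7')
for _ in range(1): print(monitor.sense()['force'],monitor.sense()['wrist_torque'])
E
python3 t.py w7
```

```text
time_s: 12.65
eef_pos: [501.3, 339.4, 68.4]
ee_rot: [-0.0, 0.961, -0.276, 0.0]
force: [1.2, 0.4, 2.4]
grip_width: 0.505
[ 1.50346526 -0.13771557  2.18143053] [-0.08431892 -0.25295649  0.00596524]
slope deg -0.1961691696715009 [(100, 83.74), (120, 83.7), (140, 83.62), (160, 83.54)]
desk slope deg [ 0.0592778  -0.06847646] -0.09213459082633335
```

```bash
python3 -m pendant '[[[1,0.0002,0.0003,0.0002,0],[1,0.0003,0.0004,0.0003,0],[1,0.0003,0.0004,0.0003,0],[1,0.0003,0.0004,0.0003,0],[1,0.0003,0.0004,0.0003,0]]]'
python3 - <<'E'
from h import *
cap('wrist','w8')
print(monitor.sense()['force'],monitor.sense()['wrist_torque'])
E
python3 t.py w8;python3 m.py w8
```

```text
time_s: 13.2
eef_pos: [501.2, 339.8, 68.4]
ee_rot: [0.0, 0.961, -0.276, -0.0]
force: [-0.2, -0.1, -1.6]
grip_width: 0.5
[ 0.46323464  0.38007596 -2.02559602] [-0.07356183 -0.0439502   0.00436042]
slope deg -0.09660503297242516 [(100, 83.83), (120, 83.81), (140, 83.78), (160, 83.76)]
desk slope deg [ 0.0520388  -0.07028052] -0.0970233792118762
end x 177.37559349976613 fit slope [-1.14635092e-03  1.77407122e+02] plankZ 83.81666020040234
((100.14588928222656, 0.002872467041015625), (154.65016174316406, 54.696598052978516), 0.06570020318031311)
slope [-2.94423464e-03  1.33898156e-04  8.41672056e+01]
blade n 1040 rows 25
x pct [176.4 176.7 176.8 177.  177.5 178.9 179.6] ymax -33.885806237484 zmax 90.9999919763498
```

```bash
python3 -m pendant '[[[1,0.0001,0.0002,-0.0002,0],[1,0.0001,0.0002,-0.0002,0],[1,0.0001,0.0002,-0.0002,0],[1,0.0001,0.0002,-0.0002,0],[1,0.0001,0.0002,-0.0002,0],[1,0.0001,0.0002,-0.0002,0]]]'
python3 - <<'E'
from h import *
cap('wrist','w9');cap('scene','s9')
p=np.load('pics/s9.npz')['p'];cv2.imwrite('pics/s9z.png',cv2.resize(p[170:290,230:350],None,fx=4.8,fy=4.8,interpolation=cv2.INTER_CUBIC)[:,:,::-1])
print(monitor.sense()['force'])
E
python3 t.py w9;python3 m.py w9
```

```text
time_s: 13.85
eef_pos: [501.6, 340.0, 68.4]
ee_rot: [0.0, 0.961, -0.276, -0.0]
force: [-0.9, 0.2, -2.3]
grip_width: 0.5
[ 0.13165464  0.36534849 -2.79492995]
slope deg -0.03173099710985112 [(100, 83.91), (120, 83.88), (140, 83.88), (160, 83.88)]
desk slope deg [ 0.0499682  -0.06677115] -0.08764579341701051
end x 177.76789215260325 fit slope [-1.33219540e-03  1.77800576e+02] plankZ 83.88409843233119
((100.52301025390625, -0.18003273010253906), (154.68336486816406, 54.7806396484375), 0.07633942365646362)
slope [-1.93318554e-03 -6.12089334e-04  8.41278080e+01]
blade n 1040 rows 26
x pct [176.5 176.7 176.8 177.  177.6 178.9 179.7] ymax -34.02384245030087 zmax 90.998174541426
```

View pics/s9z.png

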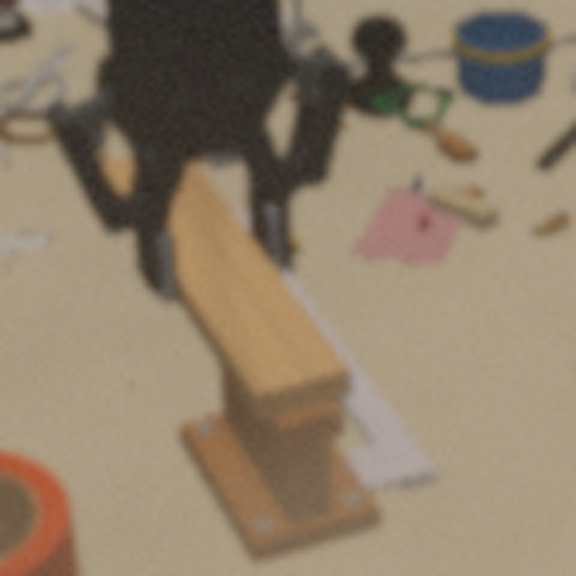

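View pics/w9.png

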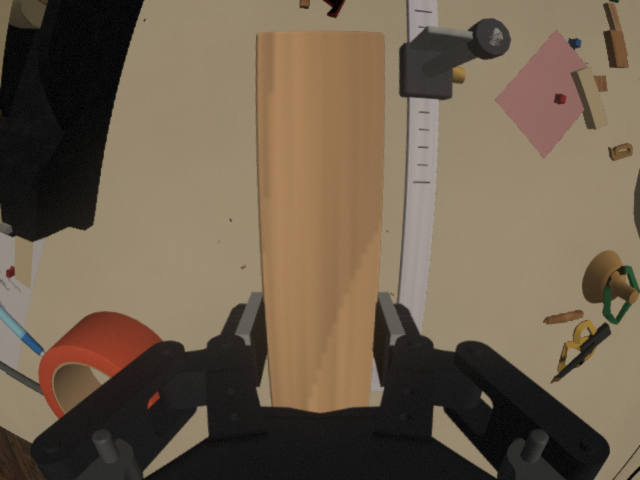

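```bash
python3 -m pendant '[[[1,0,0,-0.0003,0],[1,0,0,-0.0003,0],[1,0,0,-0.0003,0],[1,0,0,-0.0003,0],[1,0,0,-0.0003,0],[1,0,0,-0.0003,0],[1,0,0,-0.0003,0],[1,0,0,-0.0003,0],[1,0,0,-0.0003,0],[1,0,0,-0.0003,0],[1,0,0,-0.0003,0],[1,0,0,-0.0003,0],[1,0,0,-0.0003,0],[1,0,0,-0.0003,0],[1,0,0,-0.0003,0]]]'
python3 - <<'E'
from h import *
cap('wrist','w10');
print(monitor.sense()['force'],monitor.sense()['eef_pos'])
E
python3 t.py w10;python3 m.py w10
```

```text
time_s: 15.45
eef_pos: [501.6, 340.0, 68.3]
ee_rot: [-0.0, 0.961, -0.275, 0.0]
force: [-1.9, -1.5, 4.4]
grip_width: 0.501
[-1.27697048 -0.81607445  5.25781388] [501.64414202 340.04128901  68.27789439]
slope deg -0.35282727898849947 [(100, 83.59), (120, 83.48), (140, 83.35), (160, 83.18)]
desk slope deg [ 0.05313407 -0.07160223] -0.07683964717283942
end x 177.64674236482654 fit slope [-1.36505542e-03  1.77615098e+02] plankZ 83.54060935025981
((100.48373413085938, -0.21104049682617188), (154.20997619628906, 54.71498107910156), 0.07821974158287048)
slope [-7.20044569e-03 -7.32364064e-04  8.43634528e+01]
blade n 1039 rows 26
x pct [176.5 176.7 176.8 177.  177.5 178.9 179.7] ymax -33.86853769612816 zmax 90.99190008002202
```

```bash
python3 -m pendant '[[[1,0,0,0.0002,0],[1,0,0,0.0002,0],[1,0,0,0.0002,0],[1,0,0,0.0002,0],[1,0,0,0.0002,0],[1,0,0,0.0002,0],[1,0,0,0.0002,0],[1,0,0,0.0002,0],[1,0,0,0.0002,0],[1,0,0,0.0002,0],[1,0,0,0.0002,0],[1,0,0,0.0002,0],[1,0,0,0.0002,0],[1,0,0,0.0002,0],[1,0,0,0.0002,0]]]'
python3 - <<'E'
from h import *
cap('wrist','w11');cap('scene','s11')
print(monitor.sense()['force'],monitor.sense()['eef_pos'])
E
python3 t.py w11;python3 m.py w11
```

```text
time_s: 17.0
eef_pos: [501.6, 340.0, 68.4]
ee_rot: [-0.0, 0.961, -0.275, 0.0]
force: [-0.1, 0.7, 1.0]
grip_width: 0.501
[ 0.15211889 -0.23679801  1.68389537] [501.61963417 340.01696091  68.369599  ]
slope deg -0.16090332584056172 [(100, 83.76), (120, 83.71), (140, 83.64), (160, 83.58)]
desk slope deg [ 0.05041797 -0.07065984] -0.08284199842365325
end x 177.7743219315627 fit slope [-1.36186159e-03  1.77807165e+02] plankZ 83.74385524634502
((100.57147979736328, -0.009630203247070312), (154.59910583496094, 55.079994201660156), 0.07805316895246506)
slope [-4.18511469e-03 -3.55508859e-04  8.42317768e+01]
blade n 1035 rows 26
x pct [176.4 176.7 176.9 177.1 177.5 178.8 179.7] ymax -33.76143253107489 zmax 90.99894414442707
```

View pics/s11.png

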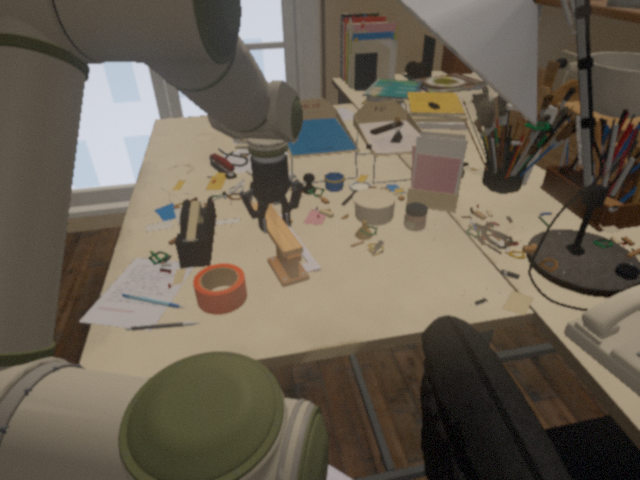

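The scene view shows the plank on the rest at (285,245), held by the gripper, with the tape at (220,287) and the gauge and bell undisturbed. The plank touches the rest lightly at about 1 N, sits about 0.15° off level, and its end is within about 1 mm of the blade. I'm handing it in.

```bash
python3 -c "
from rig import order;print(order.finish_job())"
```

```text
the job is handed in; nothing more can be done
None
```

The plank is on the saw rest with its overhanging end level with the gauge blade, and the gripper is still holding it. I handed the job in at about 17 s.

- **Placing:** I laid the plank flat along the middle of the rest and let go. The wrist camera then put its centre within 0.5 mm of the rest's centre and in line to about 0.1°.
- **Sliding:** I gripped it again at its middle and slid it outward about 68 mm. That puts the grip just past the rest's outer edge, roughly over the plank's balance point.
- **End position:** The plank's top edge measured x ≈ 177.8 mm along the rest. Allowing about 0.6 mm for its rounded edge, the end face is at about 178.4 mm. The middle of the blade is at about 178.2 mm.
- **Flatness:** While it was pressing down past the rest's edge, the plank tilted about 0.4° outward. I eased the press to about 1–1.7 N, and the last measured tilt was about 0.15°, so it is nearly but not perfectly level.
- **Bystanders:** The gauge, the bell and the tape roll were not touched. The blade measured in the same place in every view. I checked the bell and tape only by eye.

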